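# Put the wheel dresser away through the dust flap

## Task

Put the blue-handled wheel dresser away in the dust-proof well: lift it out of the stand and push its shank down through the well's sprung yellow flap until its collar rests flat on the well's top, and only then let go, so that the shank holds the flap open. Leave the orange-handled dresser standing in the stand.

Things in the scene. Friction and masses are not known exactly. Their poses are not given: they have to be found in the camera images.
- blue_dresser_handle (a point): Centre of the blue handle (28 mm diameter, 56 mm tall) of the dresser to put away: upright, round about z (up). Below it a steel collar 64 mm diameter, 8 mm thick, its underside 36 mm below this point; then a shank 20 mm diameter, 70 mm long, tapered at the tip, 106 mm below this point. About 0.4 kg. Starts in a hole of the stand, collar on the stand's top.
- orange_dresser_handle (a point): Centre of the orange handle of the other dresser, same size and shape; it stays in the stand: grey sheet metal, 90 x 200 mm, 90 mm tall, with two 30 mm holes 110 mm apart along its length, one for each dresser.
- well_mouth (a point): Centre of the well's mouth, at its top face. The well is a fixed blue box 100 x 100 mm, 120 mm tall, with a bright aluminium top and a square mouth 40 x 40 mm, sides along this frame's x and y; z is up. Hollow beneath, deep enough for the whole shank.
- flap (a joint): Yellow flap, 46 x 46 x 3 mm, closing the mouth from below, its upper face 7.5 mm under the top face, hinged on the +x side of the mouth (well_mouth frame). 0 = shut, 1.5 rad = hanging straight down inside. A light spring shuts it; 1 to 3 N opens it. A shank standing in the mouth keeps it at about 1.0 to 1.45 rad.

How it is judged:
By the outcome, as a careful person would: the job done as asked, in the order asked, and still so for the second after the job is handed in, with the robot touching nothing.
It also fails if it takes over 35 s, if anything falls off the work surface, if the arm or the gripper's body presses on something with over 40 N, if the wrist force passes 120 N, or if a joint passes its speed limit or range.

## Robot

A 6-joint arm with a two-finger parallel gripper is mounted at the origin on the work surface. World frame = base frame: x ahead of the robot, y to its left, z up, the work surface at z = 0. Lengths are in mm, angles in rad, forces in N, time in s.
With the tool pointing down it reaches from about 350 to 775 mm from the base axis. Payload 7.3 kg.
Tool frame: the origin (TCP) lies on the front face of the gripper's body, between the roots of the fingers; the fingertips stand 66 mm ahead of it and the grasp point (between the pads) lies 47 mm ahead of it (bot.tcp_to_grasp is the z of the grasp point in the tool frame, in mm); z points along the fingers, y is the direction in which the jaws open and shut (so a half turn about z gives the same grasp; the last joint's range is limited). The gripper opens to 92 mm and grips with 3 to 60 N. Pads are 19 mm wide; open, the fingers measure 130 mm over their backs; the gripper's body (75 mm by 190 mm) begins 47 mm behind the grasp point.
Start: joints at [1.019, 0.342, 1.524, -0, 1.275, -0.146], TCP at [207.23, 482.384, 292.241] pointing down, gripper open.
Joint ranges: [-2.53, 2.53], [-0.77, 2.02], [0.04, 2.7], [-1, 4.14], [0.28, 2.66], [-3.11, 3.11]. Speed limits (rad/s): [2.57, 2.57, 3.14, 3.14, 3.14, 3.14].

## Interface

Orientations are given as [roll, pitch, yaw] about the fixed x, y, z axes, in that order (R = Rz(yaw) Ry(pitch) Rx(roll)).
In Python, from plant import bot gives the robot as it stands.
- The arm moves only by the tool carry_out, never from a script. Its argument "deltas" is a list that holds one entry, the list of rows, each a list of 4 numbers: the shift along the tool's x, y, z in mm, then the turn about the tool's z in units of 5 degrees (1.0 is 5 degrees). A call has 1 to 20 rows; each row is the pose to reach, as a shift and turn from the pose commanded when the call began, along the tool's axes at that moment; what a row does not reach only later rows make up. A row lasts 1/10 s, in which the tool goes at most 50 mm and 8.59 degrees, less where a joint would pass 70% of its speed; a pose out of reach is approached as far as the arm can. A call with a gripper value outside its range is refused whole. "fingers" is the finger opening in mm, from 0 to 91.8, set as the call begins (left out, the last holds). The fingers move at their own pace and stop on an object; the grip force is fixed at half the most. Time passes only in rows, so rows that repeat a pose let the fingers close. It gives the time, the measured TCP pose, the force and the opening at its end, in the units of the state.
- bot.get_obs(): the state, without advancing time (a new reading comes with each control period).
- bot.capture(name): name is "scene" or "side" or "wrist"; returns (picture, depth): 420x560x3 uint8, blue, green, red; 420x560 float32, mm along the optical axis (not along the pixel's ray), 0 where there is no reading.
- bot.camera_model(name): a dict with "K" (3x3 intrinsics, pixels), "camera_from_world" (4x4, takes a point from world to camera coordinates). Camera axes: x right, y down, z forward; pixel columns grow to the right and rows downward; lengths in mm; the calibration is good to about 2 mm. A picture is of the moment at which its call begins: read the wrist's pose just before it. camera_model takes no time and is no camera call; for the wrist camera it gives the pose at the moment of the call.
- bot.close_job(): hands the job in, once; it reports no verdict.
The state is a dict: "time": time; "joint_positions": joint angles; "dq": joint speeds; "tau": joint torques, N m; "tool_pos": TCP position; "tcp_rot": TCP orientation; "contact_force": force on the tool from outside, world axes, zero at the start; "moment": the same for the moment, N m; "grip_width": finger opening in mm.
Only numpy, scipy, OpenCV 4.12 (cv2) and the standard library are available. Lean on these libraries where they do the work, as an engineer would, in place of code of your own. Each camera call takes 0.05 s, during which the arm holds its last target. There are 200 camera calls.

## Working session

There is one attempt and no reset: what is moved stays moved. The work goes in short steps, Python scripts to look and compute and a tool call to move; the robot and the scene stay as the last step left them, time stands still between calls to the robot, and variables do not carry over. Pictures are saved under pics/ and viewed, about 8 in all and at most 12, crops included, and the job is handed in when it is done.

Besides the shell and the picture viewer there is one more tool, called after "Request:" by a JSON object that holds its "op" and its "data", one argument or row to a line. carry_out: Moves the arm, as the interface text tells. Its arguments: {"type":"object","properties":{"deltas":{"type":"array","items":{"type":"array","items":{"type":"array","items":{"type":"number"}}}},"fingers":{"type":"number"}},"required":["deltas"]}

```bash
mkdir -p pics; cat > h.py <<'E'
import numpy as np, cv2
from plant import bot
def grab(n):
    m=bot.camera_model(n); p,d=bot.capture(n); return p,d,np.array(m["K"]),np.array(m["camera_from_world"])
def world(d,K,T,mask):
    v,u=np.nonzero(mask&(d>0)); z=d[v,u]
    c=np.stack([(u-K[0,2])/K[0,0]*z,(v-K[1,2])/K[1,1]*z,z,np.ones_like(z)])
    return (np.linalg.inv(T)@c)[:3].T
def ray(K,T,u,v,h):
    I=np.linalg.inv(T); o=I[:3,3]; r=I[:3,:3]@np.linalg.inv(K)@[u,v,1]
    return o+r*(h-o[2])/r[2]
E
python3 - <<'E'
from h import *
o=bot.get_obs(); print(o)
ims=[]
for n in("scene","side"):
    p,d,K,T=grab(n); np.savez("/tmp/%s.npz"%n,p=p,d=d,K=K,T=T); cv2.imwrite("pics/%s0.png"%n,p)
    print(n,K[0,0],np.linalg.inv(T)[:3,3].round(),(d>0).mean())
E
```

```text
{'time': 0.0, 'joint_positions': array([ 1.01902251e+00,  3.42724369e-01,  1.52503265e+00, -3.71144183e-05,
        1.27541305e+00, -1.45988830e-01]), 'dq': array([ 4.70142177e-04,  1.46611225e-03, -4.34982055e-04,  3.23118011e-05,
       -1.25125815e-03,  8.12744298e-04]), 'tau': array([ 3.78257323e-05, -4.31245029e+01, -2.44221461e+01,  7.17735942e-02,
        5.60407480e-02, -1.08515278e-04]), 'tool_pos': array([207.05230227, 482.09959748, 291.53858164]), 'tcp_rot': array([-3.14002686e+00, -1.94355339e-04,  2.73581834e+00]), 'contact_force': array([ 0.5409447 ,  0.72829164, -0.19876575]), 'moment': array([0.04023572, 0.04837369, 0.01476992]), 'grip_width': 91.66598771756391}
scene 510.5777084995539 [1359.  241.  826.] 0.9962244897959184
side 415.3879805393768 [ 419. -532.  818.] 0.9958588435374149
```

View pics/scene0.png

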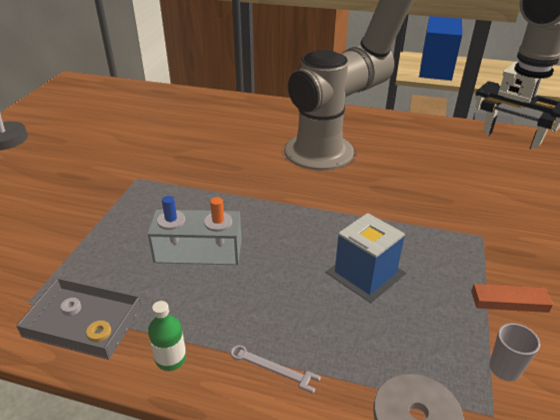

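View pics/side0.png

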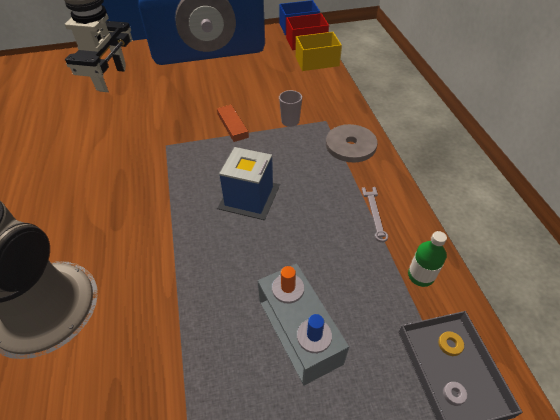

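The scene view has the blue handle at (169,209), the orange at (217,210) and the mouth at (372,235). In the side view they are at (315,327), (288,278) and (246,165).

```bash
python3 - <<'E'
from h import *
R={"scene":{"blue":(150,190,190,225),"orange":(200,190,235,228),"well":(325,205,415,300)},"side":{"blue":(300,305,335,345),"orange":(272,258,305,298),"well":(210,140,285,215)}}
for n in R:
    f=np.load("/tmp/%s.npz"%n); p,d,K,T=[f[k] for k in"pdKT"]
    hsv=cv2.cvtColor(p,cv2.COLOR_BGR2HSV)
    def msk(lo,hi,r):
        m=cv2.inRange(hsv,lo,hi)>0; q=np.zeros_like(m); a,b,c,e=r; q[b:e,a:c]=1; return m&q
    for c,lo,hi in(("blue",(105,120,40),(130,255,255)),("orange",(3,150,100),(16,255,255))):
        m=msk(lo,hi,R[n][c]); P=world(d,K,T,m); zt=np.percentile(P[:,2],97)
        t=P[P[:,2]>zt-4]
        # silhouette: centroid of mask -> axis; ray at handle centre height 126
        v,u=np.nonzero(m)
        print(n,c,m.sum(),"ztop",zt.round(1),"topmid",((t.min(0)+t.max(0))/2).round(1),"n",len(t),"ray@126",ray(K,T,u.mean(),v.mean(),134-8).round(1))
    r=R[n]["well"]
    y=msk((18,130,120),(35,255,255),r); v,u=np.nonzero(y); print("yellow",y.sum(),u.mean(),v.mean(),ray(K,T,u.mean(),v.mean(),112.5).round(1))
    al=msk((0,0,130),(180,80,255),r); P=world(d,K,T,al); P=P[abs(P[:,2]-120)<6]
    rect=cv2.minAreaRect(P[:,:2].astype(np.float32)); print("top",P[:,2].mean(),rect)
    x0,y0,x1,y1=R[n]["well"]; cv2.imwrite("pics/w_%s.png"%n,cv2.resize(p[y0:y1,x0:x1],None,fx=6,fy=6,interpolation=cv2.INTER_CUBIC))
a,b=[cv2.imread("pics/w_%s.png"%n) for n in R]; h=min(a.shape[0],b.shape[0]);o=np.hstack([a[:h],b[:h]]);cv2.imwrite("pics/w.png",cv2.resize(o,None,fx=.8,fy=.8))
E
```

```text
scene blue 267 ztop 155.1 topmid [ 543.4 -233.6  154.2] n 73 ray@126 [ 540.  -236.3  126. ]
scene orange 319 ztop 155.7 topmid [ 522.3 -128.2  154.6] n 71 ray@126 [ 506.4 -130.1  126. ]
yellow 169 371.38461538461536 233.92899408284023 [490.7 214.7 112.5]
top 120.34153380639782 ((497.3557434082031, 214.79794311523438), (102.565673828125, 103.65107727050781), 60.48126220703125)
side blue 365 ztop 156.3 topmid [ 542.7 -236.4  155. ] n 180 ray@126 [ 543.5 -234.5  126. ]
side orange 309 ztop 156.7 topmid [ 519.4 -130.3  155.3] n 139 ray@126 [ 519.7 -126.9  126. ]
yellow 159 245.74842767295598 164.47798742138366 [497.1 218.8 112.5]
top 121.13257121502187 ((496.41241455078125, 213.43411254882812), (103.20616912841797, 100.64224243164062), 59.55400848388672)
```

View pics/w.png

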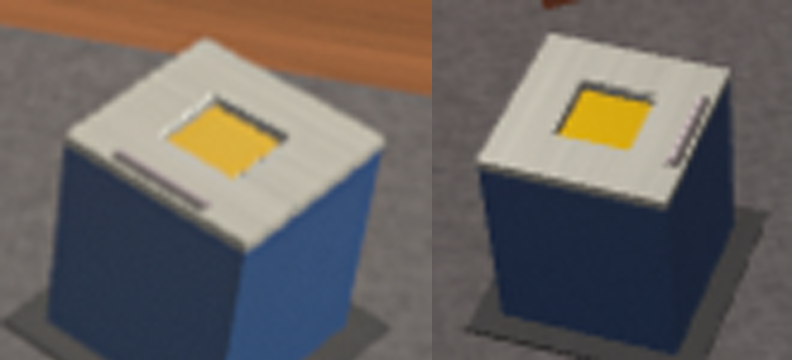

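Request:
{"op": "carry_out", "data": {
  "deltas": [
    [[-20, -18, 0, 0.6], [-50, -44, 0, 1.6], [-84, -75, 0, 2.8], [-118, -105, 0, 3.9], [-153, -136, 0, 5], [-188, -167, 0, 6.2], [-223, -198, 0, 7.3], [-258, -230, 0, 8.5], [-293, -261, 0, 9.6], [-328, -292, 0, 10.7], [-363, -323, 0, 11.9], [-398, -354, 0, 13], [-433, -385, 0, 14.2], [-468, -416, 0, 15.3], [-503, -448, 0, 16.5], [-535, -476, 0, 17.5], [-562, -500, 0, 18.4], [-581, -517, 0, 19], [-592, -527, 0, 19.4], [-592, -527, 0, 19.4]]
  ],
  "fingers": 91
}}

```text
time: 2.1
tool_pos: [543.3, -237.2, 291.1]
tcp_rot: [-3.141, 0.0, 1.041]
contact_force: [-0.5, -0.0, 0.1]
grip_width: 91.4
```

```bash
python3 - <<'E'
from h import *
o=bot.get_obs(); print(o["tool_pos"],o["tcp_rot"],o["time"],o["joint_positions"].round(2))
p,d,K,T=grab("wrist"); np.savez("/tmp/wr.npz",p=p,d=d,K=K,T=T); cv2.imwrite("pics/wr0.png",p)
hsv=cv2.cvtColor(p,cv2.COLOR_BGR2HSV)
for c,lo,hi in(("blue",(105,120,40),(130,255,255)),("orange",(3,150,100),(16,255,255))):
    m=cv2.inRange(hsv,lo,hi)>0; P=world(d,K,T,m)
    if len(P)==0: print(c,"none");continue
    ok=(P[:,2]>120)&(P[:,2]<165); P=P[ok]
    t=P[P[:,2]>150]; print(c,len(t),((t.min(0)+t.max(0))/2).round(1),np.ptp(t,axis=0).round(1),t.mean(0).round(1))
E
```

```text
[ 543.2777629  -237.18260836  291.0900621 ] [-3.14051830e+00  1.59014633e-04  1.04050505e+00] 2.1 [-0.54  0.47  1.33 -0.    1.34 -0.01]
blue 908 [ 543.8 -235.6  154.3] [27.2 26.3  8.2] [ 543.9 -234.9  155.6]
orange 1179 [ 520.2 -129.6  154.3] [26.5 26.9  7.7] [ 520.4 -129.6  155.8]
```

View pics/wr0.png

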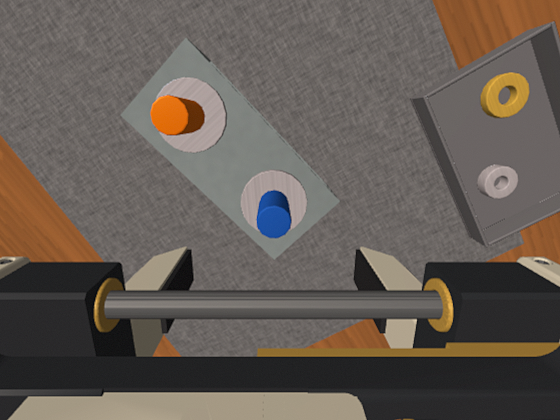

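The blue handle is at (273,215) in the wrist view, between the fingers. Its centre of (543.8, -235.5) agrees with the other two cameras, so I'll descend.

Request:
{"op": "carry_out", "data": {
  "deltas": [
    [[0, 0, 15, 0], [0, 0, 40, 0], [0, 0, 65, 0], [0, 0, 90, 0], [0, 0, 106, 0], [0, 0, 114, 0], [0, 0, 118, 0], [0, 0, 118, 0], [0, 0, 118, 0]]
  ]
}}

```text
time: 3.05
tool_pos: [543.5, -235.5, 175.2]
tcp_rot: [3.14, -0.0, 1.043]
contact_force: [-0.4, -0.6, -0.3]
grip_width: 90.8
```

Request:
{"op": "carry_out", "data": {
  "deltas": [
    [[0, 0, 0, 0], [0, 0, 0, 0], [0, 0, 0, 0], [0, 0, 0, 0], [0, 0, 0, 0], [0, 0, 0, 0], [0, 0, 0, 0], [0, 0, 0, 0], [0, 0, 0, 0], [0, 0, 0, 0], [0, 0, 0, 0], [0, 0, 0, 0]]
  ],
  "fingers": 10
}}

```text
time: 4.25
tool_pos: [543.3, -235.6, 174.2]
tcp_rot: [3.141, -0.0, 1.043]
contact_force: [1.0, -1.6, -1.0]
grip_width: 27.3
```

Request:
{"op": "carry_out", "data": {
  "deltas": [
    [[0, 0, -6, 0], [0, 0, -16, 0], [0, 0, -34, 0], [0, 0, -56, 0], [0, 0, -80, 0], [0, 0, -104, 0], [0, 0, -128, 0], [0, 0, -148, 0], [0, 0, -162, 0], [0, 0, -170, 0], [0, 0, -170, 0], [0, 0, -170, 0]]
  ]
}}

```text
time: 5.45
tool_pos: [542.8, -235.3, 343.6]
tcp_rot: [-3.14, -0.0, 1.043]
contact_force: [-0.3, -0.1, -3.9]
grip_width: 27.5
```

Request:
{"op": "carry_out", "data": {
  "deltas": [
    [[6, -4, 0, 0], [18, -13, 0, 0], [38, -28, 0, 0], [63, -46, 0, 0], [91, -66, 0, 0], [119, -87, 0, 0], [147, -107, 0, 0], [175, -128, 0, 0], [203, -148, 0, 0], [231, -169, 0, 0], [259, -189, 0, 0], [287, -210, 0, 0], [312, -228, 0, 0], [333, -243, 0, 0], [349, -255, 0, 0], [360, -263, 0, 0], [365, -266, 0, 0], [365, -266, 0, 0], [365, -266, 0, 0]]
  ]
}}

```text
time: 7.35
tool_pos: [497.2, 213.2, 344.1]
tcp_rot: [3.142, 0.0, 1.042]
contact_force: [-0.3, 0.5, -3.9]
grip_width: 27.9
```

```bash
python3 - <<'E'
from h import *
o=bot.get_obs(); print(o["tool_pos"],o["tcp_rot"],o["time"],o["grip_width"],o["contact_force"])
c=[]
for n in("scene","side"):
    p,d,K,T=grab(n); np.savez("/tmp/%s1.npz"%n,p=p,d=d,K=K,T=T)
    q=T@[497,214,200,1]; u,v=(K@q[:3])[:2]/q[2]; u,v=int(u),int(v); print(n,u,v)
    u0,v0=max(u-65,0),max(v-80,0); a=p[v0:v0+170,u0:u0+130]; print(u0,v0); c.append(cv2.resize(a,(390,510),interpolation=cv2.INTER_CUBIC))
    m=cv2.inRange(cv2.cvtColor(p,cv2.COLOR_BGR2HSV),(105,120,40),(130,255,255))>0
    P=world(d,K,T,(p[:,:,0]>0)); P=P[np.hypot(P[:,0]-497,P[:,1]-214)<45]
    for z in(200,210,220,230,240,250,260):
        s=P[abs(P[:,2]-z)<4]; 
        if len(s): print(z,len(s),s.mean(0).round(1),((s.min(0)+s.max(0))/2).round(1),np.ptp(s,axis=0).round())
cv2.imwrite("pics/hov.png",np.hstack(c))
E
```

```text
[497.23313287 213.23057664 344.12454664] [3.14150678e+00 4.54048493e-04 1.04239511e+00] 7.35 27.86414661740062 [-0.25355104  0.45869822 -3.87790431]
scene 375 203
310 123
200 16 [504.4 213.9 201. ] [504.6 213.8 200.3] [ 5. 14.  7.]
210 38 [504.3 213.6 209.6] [503.7 213.4 210. ] [13. 20.  8.]
220 35 [504.1 213.2 220. ] [502.2 213.5 220.1] [14. 20.  8.]
230 31 [504.4 214.  229.9] [503.8 214.  230.2] [12. 18.  7.]
240 34 [504.6 214.4 239.7] [503.8 213.7 240.1] [11. 19.  8.]
260 45 [522.  214.  262.2] [515.9 213.2 261.9] [28. 62.  4.]
side 243 137
178 57
200 12 [495.2 206.8 200.8] [495.9 207.4 200.5] [18. 11.  7.]
210 26 [496.8 205.9 210.2] [496.8 207.2 210. ] [20. 15.  8.]
220 24 [495.2 204.9 220.2] [495.3 207.4 219.9] [17. 11.  7.]
230 26 [494.8 205.3 229.7] [495.5 206.7 230.1] [18. 12.  7.]
240 21 [496.5 205.  239.5] [496.3 205.6 239.8] [18.  7.  7.]
260 25 [496.6 187.2 262.4] [496.5 189.4 261.7] [57. 19.  5.]
```

View pics/hov.png

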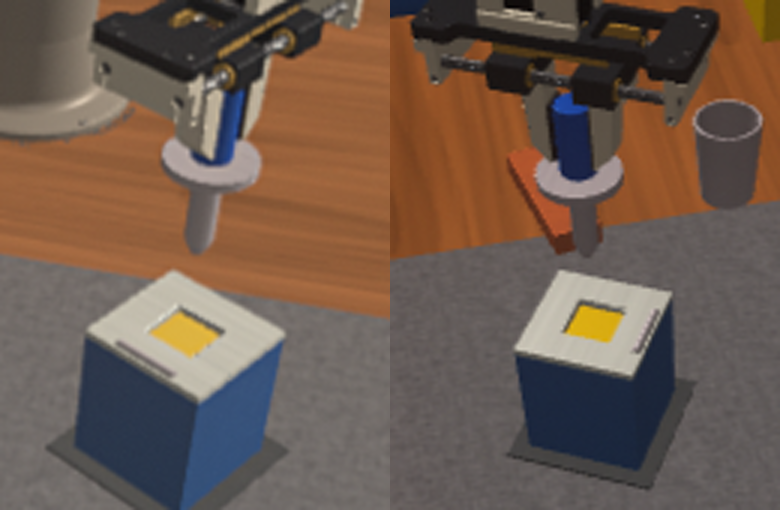

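Both views show the shank hanging upright over the mouth, at (200,250) in the left crop and (585,250) in the right. Its measured axis is about (496.5, 213.8), against a mouth centre of (497, 214). I'll push down.

Request:
{"op": "carry_out", "data": {
  "deltas": [
    [[0, 0, 10, 0], [0, 0, 25, 0], [0, 0, 40, 0], [0, 0, 50, 0], [0, 0, 58, 0], [0, 0, 66, 0], [0, 0, 72, 0], [0, 0, 78, 0], [0, 0, 84, 0], [0, 0, 90, 0], [0, 0, 90, 0]]
  ]
}}

```text
time: 8.55
tool_pos: [496.9, 213.8, 253.4]
tcp_rot: [-3.14, 0.001, 1.043]
contact_force: [-0.4, -0.3, -3.4]
grip_width: 27.9
```

Request:
{"op": "carry_out", "data": {
  "deltas": [
    [[0, 0, 6, 0], [0, 0, 12, 0], [0, 0, 18, 0], [0, 0, 24, 0], [0, 0, 30, 0], [0, 0, 36, 0], [0, 0, 41, 0], [0, 0, 44, 0], [0, 0, 46, 0], [0, 0, 46, 0], [0, 0, 46, 0]]
  ]
}}

```text
time: 9.65
tool_pos: [497.1, 213.8, 208.2]
tcp_rot: [-3.141, 0.0, 1.043]
contact_force: [-1.6, -0.1, -3.4]
grip_width: 27.8
```

Request:
{"op": "carry_out", "data": {
  "deltas": [
    [[0, 0, 1, 0], [0, 0, 2, 0], [0, 0, 3, 0], [0, 0, 3, 0], [0, 0, 3, 0]]
  ]
}}

```text
time: 10.15
tool_pos: [497.2, 213.8, 205.2]
tcp_rot: [-3.141, -0.0, 1.043]
contact_force: [-1.8, 0.3, -4.7]
grip_width: 27.5
```

Request:
{"op": "carry_out", "data": {
  "deltas": [
    [[0, 0, 0.5, 0], [0, 0, 1, 0], [0, 0, 1, 0], [0, 0, 1, 0]]
  ]
}}

```text
time: 10.55
tool_pos: [497.2, 213.8, 204.2]
tcp_rot: [3.142, -0.0, 1.043]
contact_force: [-0.3, 0.1, -2.3]
grip_width: 27.3
```

Request:
{"op": "carry_out", "data": {
  "deltas": [
    [[0, 0, 0.5, 0], [0, 0, 1, 0], [0, 0, 1, 0], [0, 0, 1, 0]]
  ]
}}

```text
time: 10.95
tool_pos: [497.2, 213.8, 204.2]
tcp_rot: [3.141, -0.001, 1.043]
contact_force: [-3.9, -1.0, 4.8]
grip_width: 27.5
```

```bash
python3 - <<'E'
from h import *
o=bot.get_obs(); print(o["tool_pos"],o["time"],o["contact_force"])
c=[]
for n in("scene","side"):
    p,d,K,T=grab(n)
    q=T@[497,214,125,1]; u,v=(K@q[:3])[:2]/q[2]; u,v=int(u),int(v)
    c.append(cv2.resize(p[v-45:v+45,u-45:u+45],(400,400),interpolation=cv2.INTER_CUBIC))
    P=world(d,K,T,d>0); P=P[(np.hypot(P[:,0]-497,P[:,1]-214)<30)&(P[:,2]>115)&(P[:,2]<134)]
    print(n,len(P),np.percentile(P[:,2],[5,25,50,75,95]).round(1))
cv2.imwrite("pics/seat.png",np.hstack(c))
E
```

```text
[497.22854985 213.81404164 204.20733818] 10.95 [-3.94199759 -1.02121251  4.76656867]
scene 237 [126.1 127.7 128.6 129.6 131.2]
side 174 [126.7 128.1 129.  130.1 132. ]
```

View pics/seat.png

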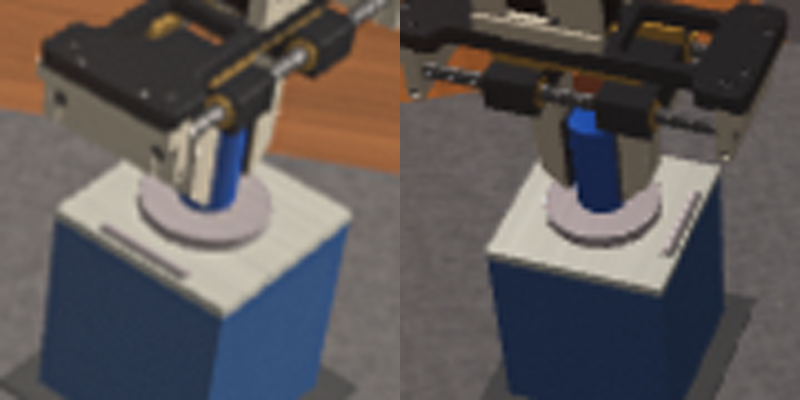

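The collar sits on the top in both views, centred at about (205,215) and (605,215). Its top is at z ≈ 128.6 (128 expected). The z force rose from -4 to +5 N while the height stopped changing, so it is seated and I'll release.

Request:
{"op": "carry_out", "data": {
  "deltas": [
    [[0, 0, 0.5, 0], [0, 0, 0.5, 0], [0, 0, 0.5, 0]]
  ]
}}

```text
time: 11.35
tool_pos: [497.2, 213.8, 204.2]
tcp_rot: [3.141, -0.001, 1.043]
contact_force: [-4.7, -1.4, 8.9]
grip_width: 27.6
```

Request:
{"op": "carry_out", "data": {
  "deltas": [
    [[0, 0, 0, 0], [0, 0, 0, 0], [0, 0, 0, 0], [0, 0, 0, 0], [0, 0, 0, 0], [0, 0, 0, 0], [0, 0, 0, 0], [0, 0, 0, 0], [0, 0, 0, 0], [0, 0, 0, 0]]
  ],
  "fingers": 90
}}

```text
time: 12.35
tool_pos: [497.2, 213.8, 202.7]
tcp_rot: [3.142, -0.0, 1.043]
contact_force: [0.1, -0.5, 0.1]
grip_width: 90.1
```

Request:
{"op": "carry_out", "data": {
  "deltas": [
    [[0, 0, -5, 0], [0, 0, -15, 0], [0, 0, -30, 0], [0, 0, -50, 0], [0, 0, -75, 0], [0, 0, -100, 0], [0, 0, -125, 0], [0, 0, -140, 0], [0, 0, -150, 0], [0, 0, -150, 0]]
  ]
}}

```text
time: 13.35
tool_pos: [497.5, 213.9, 354.5]
tcp_rot: [3.139, -0.002, 1.043]
contact_force: [0.1, 0.9, -0.6]
grip_width: 90.4
```

```bash
python3 - <<'E'
from h import *
o=bot.get_obs(); print(o["tool_pos"],o["time"],o["contact_force"],o["grip_width"])
for n in("scene","side"):
    p,d,K,T=grab(n); cv2.imwrite("pics/%s_end.png"%n,p)
    A=world(d,K,T,d>0)
    for nm,x,y,h in(("blue",497,214,120),("orange",520.5,-129.5,90)):
        r=np.hypot(A[:,0]-x,A[:,1]-y); C=A[(r<30)&(r>16)&(A[:,2]>h+4)&(A[:,2]<h+12)]
        k=np.linalg.lstsq(np.c_[C[:,:2]-[x,y],np.ones(len(C))],C[:,2],rcond=None)[0]
        H=A[(r<20)&(A[:,2]>h+20)&(A[:,2]<h+75)]
        t=H[H[:,2]>np.percentile(H[:,2],97)-4]
        print(n,nm,"collar z",C[:,2].mean().round(1),"tilt deg",np.degrees(k[:2]).round(1),"htop",np.percentile(H[:,2],97).round(1),((t.min(0)+t.max(0))/2).round(1))
E
```

```text
[497.50095989 213.88801216 354.50074885] 13.35 [ 0.07372496  0.89937729 -0.63752286] 90.4467593712108
scene blue collar z 128.4 tilt deg [-0.2  0.1] htop 186.1 [497.7 214.3 184.6]
scene orange collar z 97.9 tilt deg [-0.  -0.4] htop 155.5 [ 520.5 -128.9  154.3]
side blue collar z 129.0 tilt deg [ 0.  -0.3] htop 186.5 [496.1 211.7 185.1]
side orange collar z 98.7 tilt deg [0.3 0.3] htop 156.5 [ 519.7 -130.3  155.5]
```

View pics/side_end.png

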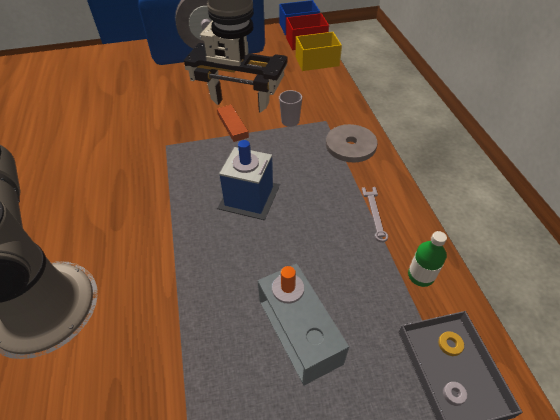

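The blue dresser stands upright on the well at (245,155), and the orange one is still in the stand at (288,278). The gripper is clear, so I'm handing in.

```bash
python3 -c "
from plant import bot
print(bot.close_job())"
```

```text
the job is handed in; nothing more can be done
None
```

The blue dresser is in the well and the job was handed in at about 13.5 s. I lifted it out of the stand and pushed its shank down through the flap until the collar seated. I let go only after the contact force showed the collar was resting on the top, at about +9 N with the height no longer changing. Then I withdrew the gripper.

- **Blue dresser:** in both cameras its collar top is at z ≈ 128.4–129.0 mm (128 expected), with tilt of 0.3° or less. Handle top is at 186 mm (184 expected).
- **Orange dresser:** it stands upright and unmoved in the stand.
- **Gripper:** it is open and clear, with no contact force.
- **Not checked directly:** the flap angle cannot be seen under the collar. I infer it is held open from the seated shank, and from a small sideways push away from the hinge on the way down.
- **Small disagreement:** the two cameras differ by about 2–3 mm on the blue dresser's final position, about the stated calibration error. No check failed.

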